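# Turn round the row of paint jars

## Robot

A 6-joint arm with a two-finger parallel gripper is mounted at the origin on the work surface. World frame = base frame: x ahead of the robot, y to its left, z up, the work surface at z = 0. Lengths are in m, angles in rad, forces in N, time in s.
With the tool pointing down it reaches from about 0.35 to 0.975 m from the base axis. Payload 7.1 kg.
Tool frame: the origin (TCP) lies at the very end of the fingers, on their centre line; the grasp point (between the pads) lies 19 mm behind it; z points along the fingers, y is the line along which they close (so a half turn about z gives the same grasp; the last joint's range is limited). The gripper opens to 88 mm and grips with 3 to 60 N. Pads are 20 mm wide; open, the fingers measure 115 mm over their backs; the gripper's body (75 mm by 178 mm) begins 61 mm behind the grasp point.
Start: joints at [1.29, 0.423, 1.63, -0, 1.089, -0.019], TCP at [0.162, 0.604, 0.223] pointing down, gripper open.
Joint ranges: [-3, 3], [-0.9, 2.11], [0.09, 2.58], [-1.31, 4.45], [0.11, 2.69], [-2.54, 2.54]. Speed limits (rad/s): [2.39, 2.39, 3.01, 3.14, 3.14, 3.14].

## Interface

Orientations are given as [roll, pitch, yaw] about the fixed x, y, z axes, in that order (R = Rz(yaw) Ry(pitch) Rx(roll)).
In Python, from plant import env, imaging, workorder gives the robot as it stands.
- The arm moves only by the tool send_rows, never from a script. Its arguments are lists of equal length, an entry for each row: "grip": the opening, from 0 (shut) to 1 (fully open); "slide": the shift along the world's x, y, z as a fraction of full scale, a list of three; "rotation": the turn, a rotation vector about the world's x, y, z as a fraction of full scale, a list of three. A call has exactly 5 rows; each row is the pose to reach, as a shift and turn from the pose commanded when the call began; what a row does not reach only later rows make up. Full scale, the value 1, is 0.3 m for a shift and 0.5 rad for a turn. A row lasts 1/8 s, in which the tool goes at most 62.5 mm and 10.7 degrees, less where a joint would pass 70% of its speed; a pose out of reach is approached as far as the arm can. A call with a number of a shift or a turn outside -1 to 1 is refused whole. A call with a gripper value outside its range is refused whole. The fingers move at their own pace and stop on an object; "grip_force" is the grip in N (left out, the last holds). Time passes only in rows, so rows that repeat a pose let the fingers close, or fill a call up. It gives the time, the measured TCP pose, the force, the opening and the grip force at its end, in the units of the state.
- env.state(): the state, without advancing time (a new reading comes with each control period).
- imaging.snapshot(name): name is "scene" or "side" or "wrist"; returns a dict with "frame" (400x640x3 uint8, red, green, blue), "z_map" (400x640 float32, m along the optical axis (not along the pixel's ray), 0 where there is no reading), "intrinsics" (3x3 intrinsics, pixels), "rvec" (rotation vector, rad) and "tvec" (3), from world to camera coordinates, as OpenCV has them; the wrist camera has in their place "mount" (4x4, takes a point from camera to tool coordinates, whose origin is the TCP and whose axes are the flange's). Camera axes: x right, y down, z forward; pixel columns grow to the right and rows downward; lengths in m; the calibration is good to about 2 mm. The wrist camera is an equidistant fisheye: a pixel r from the principal point sees the ray r / f radians off the axis. A picture is of the moment at which its call begins: read the wrist's pose just before it.
- workorder.close_job(): hands the job in; it is judged then, once.
The state is a dict: "t": time; "joints": joint angles; "qd": joint speeds; "joint_efforts": joint torques, N m; "position": TCP position; "eef_rot": TCP orientation; "force": force on the tool from outside, world axes, zero at the start; "torque": the same for the moment, N m; "grip_width": finger opening in m; "finger_force": force on a finger pad.
Only numpy, scipy, OpenCV 4.12 (cv2) and the standard library are available. Lean on these libraries where they do the work, as an engineer would, in place of code of your own. Each camera call takes 0.05 s, during which the arm holds its last target. There are 200 camera calls.

## Task

The four lidded paint jars stand in a row on the sample tiles in the pale wooden tray. Move all four into the compartments of the green rack in reverse order, because the rack will be used from the other side of the bench: the jar that starts nearest the robot's end of the tray goes into the compartment farthest from the robot, the next into the second farthest, and so on. Set each jar down gently, upright on the floor of its own compartment, and do not drop any or let one tip over.

Things in the scene. Friction and masses are not known exactly. Their poses are not given: they have to be found in the camera images.
- tray: The pale wooden tray, fixed, 300 mm long (its x axis), 90 mm wide (y), holding the row of four sample tiles, with a jar on each. Its origin is the centre of its underside, on the table; its -x end is the end nearer the robot. Tile places lie at x = -111, -37, +37 and +111 mm, y = 0. Tile tops are 13 mm above the table; the tray's two long side rails (at y = +-40 mm, 11 mm thick) rise 7 mm above the tile tops.
- rack: The empty dark-green rack, fixed, 306 mm long (its x axis), 84 mm wide (y), with four square compartments in a row. Its origin is the centre of its underside, on the table; its -x end is the end nearer the robot. Compartment centres lie at x = -111, -37, +37 and +111 mm, y = 0; each is 66 mm (x) by 68 mm (y) inside, its floor 8 mm above the table, walls 8 mm thick and 10 mm above that floor.
- jar_white_center (a point): The white paint jar: glass with a wide white band of paint and a white lid, closed and rigid, an upright cylinder 44 mm in diameter and 76 mm tall, 110 to 220 g; it can be gripped anywhere round its side. This point is its centre, 38 mm above its underside; z is its axis, up.
- jar_ochre_center (a point): The yellow-ochre paint jar: glass with a wide yellow-ochre band of paint and a yellow-ochre lid, closed and rigid, an upright cylinder 44 mm in diameter and 76 mm tall, 110 to 220 g; it can be gripped anywhere round its side. This point is its centre, 38 mm above its underside; z is its axis, up.
- jar_red_center (a point): The dark red paint jar: glass with a wide dark red band of paint and a dark red lid, closed and rigid, an upright cylinder 44 mm in diameter and 76 mm tall, 110 to 220 g; it can be gripped anywhere round its side. This point is its centre, 38 mm above its underside; z is its axis, up.
- jar_blue_center (a point): The blue paint jar: glass with a wide blue band of paint and a blue lid, closed and rigid, an upright cylinder 44 mm in diameter and 76 mm tall, 110 to 220 g; it can be gripped anywhere round its side. This point is its centre, 38 mm above its underside; z is its axis, up.
- tile_white: The white sample tile, fixed in the tray, 66 by 66 by 5 mm, on which the white jar stands at the start (within about 6 mm of its middle). Origin at the centre of its underside. It stays, and so keeps the original order of the row.
- tile_ochre: The yellow-ochre sample tile, fixed in the tray, 66 by 66 by 5 mm, on which the yellow-ochre jar stands at the start (within about 6 mm of its middle). Origin at the centre of its underside. It stays, and so keeps the original order of the row.
- tile_red: The dark red sample tile, fixed in the tray, 66 by 66 by 5 mm, on which the dark red jar stands at the start (within about 6 mm of its middle). Origin at the centre of its underside. It stays, and so keeps the original order of the row.
- tile_blue: The blue sample tile, fixed in the tray, 66 by 66 by 5 mm, on which the blue jar stands at the start (within about 6 mm of its middle). Origin at the centre of its underside. It stays, and so keeps the original order of the row.

How it is judged:
By the outcome, as a careful person would: the job done as asked, in the order asked, and still so for the second after the job is handed in, with the robot touching nothing.
It also fails if it takes over 112 s, if anything falls off the work surface, if the arm or the gripper's body presses on something with over 40 N, if the wrist force passes 120 N, or if a joint passes its speed limit or range.

## Working session

There is one attempt and no reset: what is moved stays moved. The work goes in short steps, Python scripts to look and compute and a tool call to move; the robot and the scene stay as the last step left them, time stands still between calls to the robot, and variables do not carry over. Pictures are saved under pics/ and viewed, at most 14 in all, crops included, and the job is handed in when it is done.

Besides the shell and the picture viewer there is one more tool, called after "Call:" as name(argument=value, ...) on one line, values as JSON. send_rows: Moves the arm, as the interface text tells. Shift numbers are shares of 0.3 m and turn numbers shares of 0.5 rad, none past 1 either way. Its arguments: {"type":"object","properties":{"grip":{"type":"array"},"slide":{"type":"array"},"rotation":{"type":"array"},"grip_force":{"type":"number"}},"required":["grip","slide","rotation"]}

```bash
mkdir -p pics; cat > h.py <<'E'
import numpy as np, cv2
from plant import env, imaging, workorder
def snap(n,tag):
    s=imaging.snapshot(n); cv2.imwrite(f'pics/{tag}.png',s['frame'][:,:,::-1]); np.save(f'pics/{tag}.npy',s,allow_pickle=True); return s
def load(tag): return np.load(f'pics/{tag}.npy',allow_pickle=True).item()
def cloud(s):
    K=s['intrinsics'];z=s['z_map'];v,u=np.mgrid[:400,:640]
    P=np.stack([(u-K[0,2])/K[0,0]*z,(v-K[1,2])/K[1,1]*z,z],-1)
    R=cv2.Rodrigues(np.array(s['rvec']))[0]
    W=(P-np.array(s['tvec']).ravel())@R; W[z==0]=np.nan; return W
E
python3 - <<'E'
from h import *
print(env.state())
for n in('scene','side'):
    s=snap(n,n+'0'); R=cv2.Rodrigues(np.array(s['rvec']))[0]; print(n,-R.T@np.array(s['tvec']).ravel())
E
```

```text
{'t': 0.0, 'joints': array([ 1.28999011e+00,  4.23831683e-01,  1.63063899e+00, -2.18423942e-05,
        1.08858190e+00, -1.90258571e-02]), 'qd': array([-7.14858017e-05, -2.42868141e-04,  1.06863994e-03,  3.85236484e-04,
        5.82979714e-05,  1.02905723e-03]), 'joint_efforts': array([ 4.23297352e-04, -5.44605911e+01, -2.73671061e+01,  6.43715914e-02,
        2.26020796e-02, -1.31044494e-04]), 'position': array([0.16160215, 0.60320552, 0.22192744]), 'eef_rot': array([-3.14013262e+00, -8.44130755e-06,  2.87982243e+00]), 'force': array([ 0.02258534, -0.01489958,  0.83013295]), 'torque': array([-0.0142396 ,  0.02610361, -0.00309491]), 'finger_force': 0.0, 'grip_width': 0.08796531918269092}
scene [0.80331421 0.44609675 0.8234021 ]
side [ 0.37969238 -0.54648666  0.47020497]
```

View pics/scene0.png

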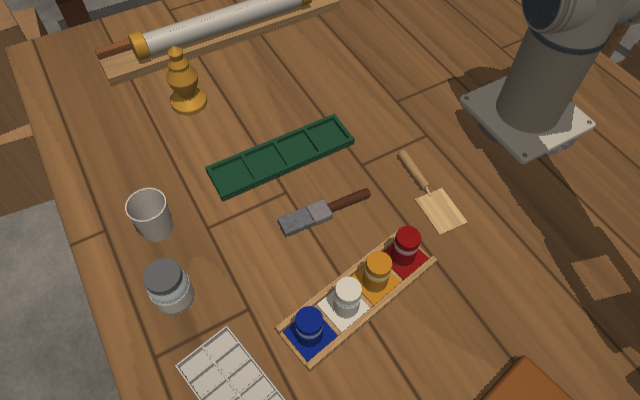

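View pics/side0.png

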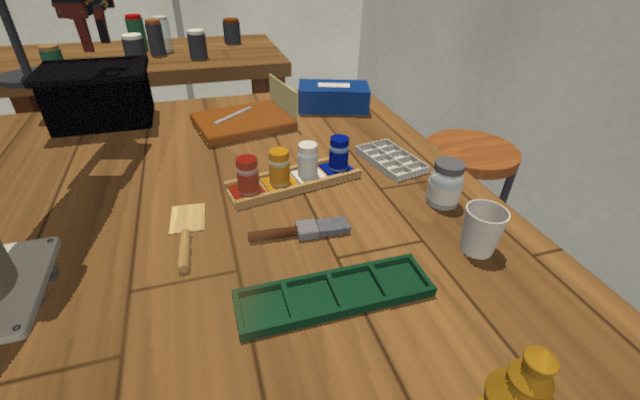

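The jar row from the robot's end is red (407,238), ochre (378,265), white (347,292), blue (308,322). The empty rack spans (207,170) to (353,135), and its robot end is at the right. Next I'll measure them all.

```bash
python3 - <<'E'
from h import *
for n in('scene','side'):
    s=load(n+'0');W=cloud(s);hsv=cv2.cvtColor(s['frame'],cv2.COLOR_RGB2HSV).astype(int)
    near=(abs(W[...,0]-.6)<.4)&(abs(W[...,1]-.2)<.45)
    seeds={'scene':dict(red=(407,235),ochre=(378,260),white=(348,287),blue=(309,315)),'side':dict(red=(247,160),ochre=(279,153),white=(308,146),blue=(339,140))}[n]
    for k,(u,v) in seeds.items():
        w=W[v-22:v+22,u-22:u+22].reshape(-1,3); w=w[(w[:,2]>.080)&(w[:,2]<.1)]
        zt=np.percentile(w[:,2],90); w=w[w[:,2]>zt-.005]
        (c,r)=cv2.minEnclosingCircle(w[:,:2].astype(np.float32))
        print(n,k,np.round(c,4),round(r,4),'z',round(zt,4),len(w))
    m=near&(hsv[...,0]>60)&(hsv[...,0]<90)&(hsv[...,1]>90)&(W[...,2]<.04)&(W[...,1]<.3)
    lab=cv2.connectedComponentsWithStats(m.astype(np.uint8)); i=1+np.argmax(lab[2][1:,4]); m=lab[1]==i
    p=W[m]; t=p[p[:,2]>.0145]
    print('rack z pct',np.percentile(p[:,2],[2,30,50,90,98]).round(4)); (c,sz,a)=cv2.minAreaRect(t[:,:2].astype(np.float32)); print('rack',c,sz,a)
    tr=near&(W[...,2]>.016)&(W[...,2]<.026)&(W[...,1]>.2)&(W[...,1]<.5)
    lab=cv2.connectedComponentsWithStats(tr.astype(np.uint8));
    for j in np.argsort(-lab[2][1:,4])[:3]+1: print('tray part',lab[2][j], cv2.minAreaRect(W[lab[1]==j][:,:2].astype(np.float32)))
E
```

```text
scene red [0.4761 0.1709] 0.0388 z 0.091 458
scene ochre [0.5279 0.1772] 0.0545 z 0.0912 503
scene white [0.5818 0.1915] 0.038 z 0.0911 544
scene blue [0.6762 0.2098] 0.0215 z 0.0911 593
rack z pct [0.0056 0.0085 0.01   0.019  0.0206]
rack (0.5406574606895447, -0.1530866175889969) (0.08835582435131073, 0.30565109848976135) 89.83222198486328
tray part [ 306  258  131  112 1147] ((0.557538628578186, 0.22537556290626526), (0.30002182722091675, 0.014848241582512856), 10.749931335449219)
tray part [252 359  33  41 115] ((0.7678192257881165, 0.23991291224956512), (0.005217100027948618, 0.08010384440422058), 10.775684356689453)
tray part [484 356  37  42  73] ((0.4460340142250061, 0.4192570745944977), (0.09411945939064026, 0.0019503376679494977), 11.448357582092285)
side red [0.4584 0.162 ] 0.0228 z 0.0885 198
side ochre [0.5477 0.1887] 0.0424 z 0.0885 194
side white [0.5779 0.1844] 0.0436 z 0.0885 185
side blue [0.6549 0.1973] 0.0435 z 0.0885 149
rack z pct [0.0046 0.0069 0.0078 0.0171 0.018 ]
rack (0.5511976480484009, -0.1567237675189972) (0.08602657169103622, 0.2812940776348114) 89.75891876220703
tray part [198 122 100  21 382] ((0.5026752352714539, 0.4353325366973877), (0.09074611216783524, 0.27364763617515564), 81.85626983642578)
tray part [318 157  11   7  37] ((0.6503026485443115, 0.23895807564258575), (0.035723112523555756, 0.011536924168467522), 16.124303817749023)
tray part [259 172  11   6  35] ((0.4999757409095764, 0.21170184016227722), (0.0253800880163908, 0.013014663942158222), 9.135997772216797)
```

```bash
python3 - <<'E'
from h import *
for n in('scene','side'):
    s=load(n+'0');W=cloud(s)
    seeds={'scene':dict(red=(407,235),ochre=(378,260),white=(348,287),blue=(309,315)),'side':dict(red=(247,159),ochre=(279,152),white=(308,145),blue=(339,139))}[n]
    zt=.091 if n=='scene' else .0885
    for k,(u,v) in seeds.items():
        w=W.reshape(-1,3); w=w[abs(w[:,2]-zt)<.003]; c=W[v,u,:2]
        for _ in range(15):
            q=w[np.linalg.norm(w[:,:2]-c,axis=1)<.028]; c=(q[:,:2].max(0)+q[:,:2].min(0))/2
        cc,r=cv2.minEnclosingCircle(q[:,:2].astype(np.float32))
        print(n,k,c.round(4),np.round(cc,4),round(r,4),len(q),np.ptp(q[:,:2],axis=0).round(4))
E
```

```text
scene red [0.4596 0.1667] [0.4591 0.1673] 0.0221 391 [0.0423 0.0419]
scene ochre [0.5298 0.1829] [0.5294 0.1828] 0.0217 423 [0.0424 0.0427]
scene white [0.5984 0.1974] [0.5982 0.1975] 0.0211 468 [0.0404 0.0417]
scene blue [0.6763 0.2097] [0.6762 0.21  ] 0.0215 516 [0.0418 0.0409]
side red [0.4586 0.1628] [0.4593 0.1632] 0.0219 176 [0.0408 0.0418]
side ochre [0.5296 0.1788] [0.5286 0.1784] 0.022 163 [0.0417 0.0424]
side white [0.5982 0.1918] [0.5988 0.1921] 0.0224 147 [0.0418 0.0418]
side blue [0.6757 0.2053] [0.6758 0.2046] 0.0223 132 [0.0412 0.041 ]
```

```bash
python3 - <<'E'
import cv2
a=cv2.imread('pics/scene0.png')[105:205,195:365]; cv2.imwrite('pics/rk.png',cv2.resize(a,None,fx=4.5,fy=4.5,interpolation=cv2.INTER_CUBIC))
E
```

```text
(no output)
```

View pics/rk.png

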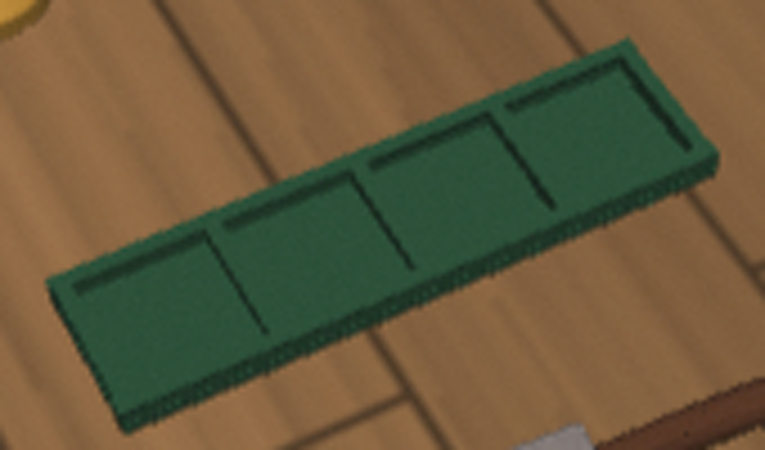

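```bash
python3 - <<'E'
from h import *
s=load('scene0');K=s['intrinsics'];R=cv2.Rodrigues(np.array(s['rvec']))[0];C=-R.T@np.array(s['tvec']).ravel()
def bp(u,v,z):
    d=R.T@np.linalg.inv(K)@[u,v,1]; return (C+d*(z-C[2])/d[2])[:2]
c=np.array([bp(195+a/4.5-.4,105+b/4.5-.4,.018) for a,b in((48,285),(125,418),(718,155),(630,40))])
print(c.round(4),c.mean(0))
for i in range(4): d=c[(i+1)%4]-c[i]; print(np.hypot(*d),np.degrees(np.arctan2(d[1],d[0])))
s=load('side0');W=cloud(s)
# tray & rack in side: top cloud near rack
w=W.reshape(-1,3); q=w[(abs(w[:,2]-.0172)<.002)&(abs(w[:,0]-.54)<.2)&(abs(w[:,1]+.153)<.07)]
print('side rack',q.min(0),q.max(0))
E
```

```text
[[ 0.6929 -0.1926]
 [ 0.6917 -0.1093]
 [ 0.3884 -0.1108]
 [ 0.3871 -0.1943]] [ 0.54005038 -0.15176487]
0.08326440246386245 90.86215831984862
0.30325072100857464 -179.73133528310353
0.08358643601543793 -90.9024131177043
0.3058216670977888 0.326563763738229
side rack [ 0.38745808 -0.19994538  0.01520012] [ 0.69387162 -0.1130653   0.0191312 ]
```

Call:
send_rows(grip=[1, 1, 1, 1, 1], slide=[[0.08, -0.12, -0.02], [0.2, -0.3, -0.05], [0.33, -0.48, -0.1], [0.44, -0.65, -0.1], [0.5, -0.75, -0.1]], rotation=[[0, 0, 0.15], [0, 0, 0.4], [0, 0, 0.65], [0, 0, 0.85], [0, 0, 0.9]], grip_force=15)

```text
t: 0.72
position: [0.3124, 0.3762, 0.1921]
eef_rot: [-3.141, -0.001, -2.953]
force: [0.5, 0.2, -0.0]
grip_width: 0.0878
finger_force: 0.0
```

Call:
send_rows(grip=[1, 1, 1, 1, 1], slide=[[0.1, -0.15, 0], [0.25, -0.36, -0.03], [0.4, -0.58, -0.08], [0.49, -0.713, -0.11], [0.49, -0.713, -0.11]], rotation=[[0, 0, 0], [0, 0, 0], [0, 0, 0], [0, 0, 0], [0, 0, 0]])

```text
t: 1.35
position: [0.4597, 0.162, 0.1589]
eef_rot: [-3.141, -0.001, -2.957]
force: [0.5, 0.4, -0.9]
grip_width: 0.088
finger_force: 0.0
```

```bash
python3 - <<'E'
from h import *
t=env.state();print(t['position'],t['eef_rot']);s=snap('wrist','w1');print(s['mount'],s['intrinsics'])
E
```

```text
[0.45973881 0.16201816 0.15892708] [-3.14118226e+00 -9.07137114e-04 -2.95670485e+00]
[[ 6.02592374e-04 -9.55681092e-01 -2.94403274e-01  8.18576943e-02]
 [ 9.99999712e-01  7.11412703e-04 -2.62536032e-04 -1.23152553e-03]
 [ 4.60342950e-04 -2.94403031e-01  9.55681246e-01 -1.61870264e-01]
 [ 0.00000000e+00  0.00000000e+00  0.00000000e+00  1.00000000e+00]] [[309.70691629   0.         317.79108665]
 [  0.         309.70691629 198.09245361]
 [  0.           0.           1.        ]]
```

View pics/w1.png

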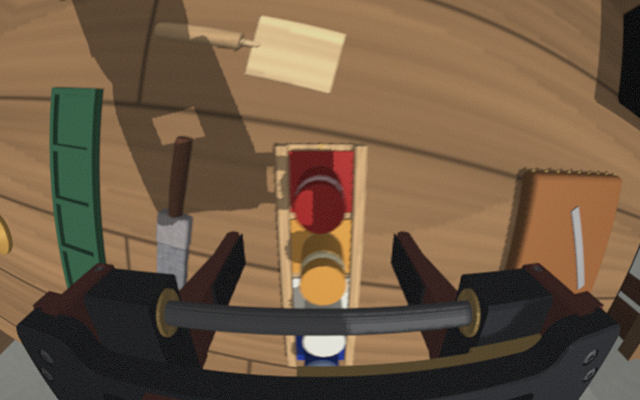

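The red jar's lid is at (320,210), between the fingertips at (240,240) and (397,240). I'll check its position using the wrist depth.

```bash
cat >> h.py <<'E'
def wcloud(s,pos,rpy):
    from scipy.spatial.transform import Rotation as Ro
    K=s['intrinsics'];z=s['z_map'];v,u=np.mgrid[:400,:640]
    x=(u-K[0,2])/K[0,0];y=(v-K[1,2])/K[1,1];th=np.hypot(x,y)+1e-9;k=np.tan(th)/th
    P=np.stack([x*k*z,y*k*z,z],-1);M=s['mount'];P=P@M[:3,:3].T+M[:3,3]
    W=P@Ro.from_euler('xyz',rpy).as_matrix().T+pos;W[(z==0)|(th>1.4)]=np.nan;return W
E
python3 - <<'E'
from h import *
s=load('w1');W=wcloud(s,[.45974,.16202,.15893],[-3.14118,-.0009,-2.9567])
w=W.reshape(-1,3);w=w[abs(w[:,2]-.089)<.003]
for c in([.459,.165],[.5295,.181]):
    for _ in range(15):
        q=w[np.linalg.norm(w[:,:2]-c,axis=1)<.028]; c=(q[:,:2].max(0)+q[:,:2].min(0))/2
    print(c,np.ptp(q[:,:2],axis=0),len(q),np.median(q[:,2]))
r=W.reshape(-1,3);q=r[(abs(r[:,2]-.018)<.003)&(abs(r[:,0]-.54)<.2)&(abs(r[:,1]+.153)<.07)]
print(len(q),np.nanpercentile(q,[0,1,99,100],axis=0).round(4))
E
```

```text
[0.45799638 0.16314277] [0.04221347 0.04262816] 2114 0.08853842501806646
[0.52877096 0.17943112] [0.04262501 0.04330273] 1483 0.0884107161476136
2810 [[ 0.3865 -0.2007  0.015 ]
 [ 0.3882 -0.1983  0.0151]
 [ 0.672  -0.1132  0.0195]
 [ 0.6886 -0.1125  0.0206]]
```

Call:
send_rows(grip=[1, 1, 1, 1, 1], slide=[[-0.005, 0, -0.06], [-0.005, 0, -0.18], [-0.005, 0, -0.3], [-0.005, 0, -0.38], [-0.005, 0, -0.407]], rotation=[[0, 0, 0], [0, 0, 0], [0, 0, 0], [0, 0, 0], [0, 0, 0]])

```text
t: 2.02
position: [0.456, 0.1649, 0.0363]
eef_rot: [-3.141, -0.003, -2.953]
force: [-0.5, -0.7, 0.9]
grip_width: 0.0876
finger_force: 0.0
```

Call:
send_rows(grip=[0.4, 0.4, 0.4, 0.4, 0.4], slide=[[0, 0, 0], [0, 0, 0], [0, 0, 0], [0, 0, 0], [0, 0, 0]], rotation=[[0, 0, 0], [0, 0, 0], [0, 0, 0], [0, 0, 0], [0, 0, 0]], grip_force=15)

```text
t: 2.65
position: [0.4574, 0.1648, 0.0379]
eef_rot: [3.142, 0.001, -2.953]
force: [-0.9, 0.1, 4.5]
grip_width: 0.0436
finger_force: 15.0
```

Call:
send_rows(grip=[0.4, 0.4, 0.4, 0.4, 0.4], slide=[[0, 0, 0.06], [0, 0, 0.18], [0.0, -0.02, 0.3], [0.07, -0.11, 0.35], [0.17, -0.27, 0.35]], rotation=[[0, 0, 0], [0, 0, 0], [0, 0, 0], [0, 0, 0], [0, 0, 0]], grip_force=20)

```text
t: 3.28
position: [0.5093, 0.084, 0.1442]
eef_rot: [3.142, 0.003, -2.951]
force: [0.8, 0.3, -1.5]
grip_width: 0.0438
finger_force: 20.0
```

Call:
send_rows(grip=[0.4, 0.4, 0.4, 0.4, 0.4], slide=[[0.1, -0.16, 0], [0.22, -0.36, 0], [0.36, -0.6, 0], [0.45, -0.75, 0], [0.477, -0.797, 0]], rotation=[[0, 0, 0], [0, 0, 0], [0, 0, 0], [0, 0, 0], [0, 0, 0]])

```text
t: 3.9
position: [0.6522, -0.1582, 0.1421]
eef_rot: [-3.141, 0.0, -2.955]
force: [0.9, 0.8, -1.9]
grip_width: 0.044
finger_force: 20.0
```

Call:
send_rows(grip=[0.4, 0.4, 0.4, 0.4, 0.4], slide=[[0, 0, -0.02], [0, 0, -0.08], [0, 0, -0.16], [0, 0, -0.22], [0, 0, -0.25]], rotation=[[0, 0, 0], [0, 0, 0], [0, 0, 0], [0, 0, 0], [0, 0, 0]])

```text
t: 4.53
position: [0.6501, -0.1541, 0.0657]
eef_rot: [3.14, -0.002, -2.952]
force: [0.1, 0.4, -1.8]
grip_width: 0.0435
finger_force: 20.0
```

```bash
python3 - <<'E'
from h import *
t=env.state();print(t['position'],t['eef_rot'],t['force'],t['grip_width']);s=snap('side','s1')
cv2.imwrite('pics/s1c.png',cv2.resize(s['frame'][180:340,210:450,::-1],None,fx=3,fy=3))
E
```

```text
[ 0.65012175 -0.1541458   0.06569715] [ 3.14038780e+00 -2.46072408e-03 -2.95239110e+00] [ 0.07168597  0.40704382 -1.79656231] 0.04350751639099934
```

View pics/s1c.png

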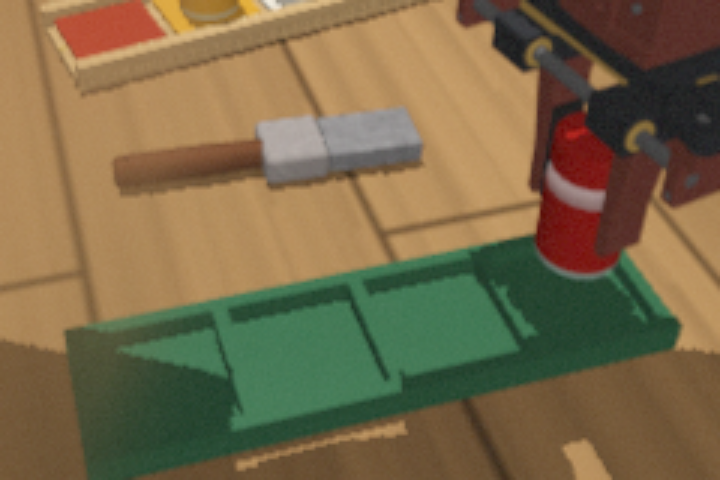

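The red jar hangs upright over the far compartment, at about (580,250) in the crop. I'll lower it.

Call:
send_rows(grip=[0.4, 0.4, 0.4, 0.4, 0.4], slide=[[0, 0, -0.04], [0, 0, -0.08], [0, 0, -0.1], [0, 0, -0.107], [0, 0, -0.112]], rotation=[[0, 0, 0], [0, 0, 0], [0, 0, 0], [0, 0, 0], [0, 0, 0]])

```text
t: 5.2
position: [0.6515, -0.1554, 0.0341]
eef_rot: [-3.141, 0.0, -2.953]
force: [0.9, 0.2, -1.8]
grip_width: 0.0434
finger_force: 20.0
```

Call:
send_rows(grip=[0.4, 0.4, 0.4, 0.4, 0.4], slide=[[0, 0, -0.003], [0, 0, -0.006], [0, 0, -0.006], [0, 0, -0.006], [0, 0, -0.006]], rotation=[[0, 0, 0], [0, 0, 0], [0, 0, 0], [0, 0, 0], [0, 0, 0]])

```text
t: 5.82
position: [0.6516, -0.1554, 0.033]
eef_rot: [-3.141, 0.001, -2.953]
force: [-1.2, -0.2, 5.8]
grip_width: 0.0433
finger_force: 20.0
```

Call:
send_rows(grip=[0.6, 0.7, 0.85, 1, 1], slide=[[0, 0, 0], [0, 0, 0], [0, 0, 0], [0, 0, 0], [0, 0, 0.02]], rotation=[[0, 0, 0], [0, 0, 0], [0, 0, 0], [0, 0, 0], [0, 0, 0]])

```text
t: 6.45
position: [0.6509, -0.1552, 0.0378]
eef_rot: [3.141, -0.001, -2.953]
force: [-0.5, 0.9, 0.2]
grip_width: 0.0866
finger_force: 0.0
```

Call:
send_rows(grip=[1, 1, 1, 1, 1], slide=[[0, 0, 0.06], [0, 0, 0.2], [0, 0, 0.36], [0, 0.03, 0.42], [-0.04, 0.1, 0.42]], rotation=[[0, 0, 0], [0, 0, 0], [0, 0, 0], [0, 0, 0], [0, 0, 0]])

```text
t: 7.08
position: [0.6408, -0.1254, 0.1668]
eef_rot: [-3.14, 0.004, -2.954]
force: [0.5, 0.1, -0.2]
grip_width: 0.0879
finger_force: 0.0
```

```bash
python3 - <<'E'
from h import *
t=env.state();print(t['position'],t['eef_rot'],t['force'],t['grip_width']);s=snap('side','s2')
cv2.imwrite('pics/s2c.png',cv2.resize(s['frame'][100:340,210:450,::-1],None,fx=2.4,fy=2.4))
E
```

```text
[ 0.64082315 -0.1254356   0.16677082] [-3.13981014  0.00443141 -2.95433011] [ 0.46887696  0.0530395  -0.20819845] 0.08793257072085744
```

View pics/s2c.png

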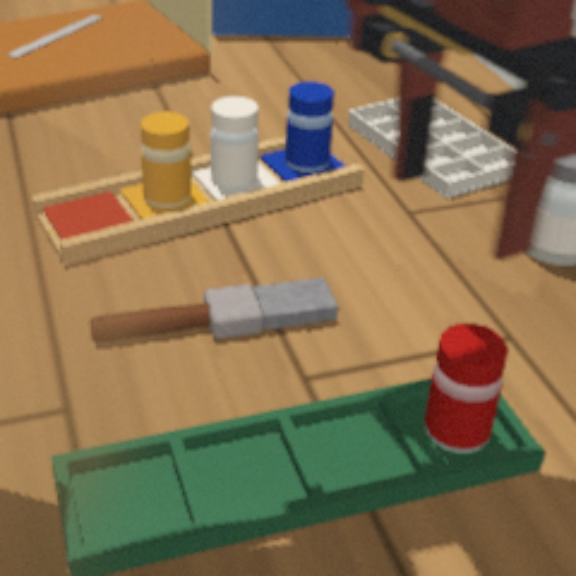

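The red jar stands upright in the far compartment, at (465,390) in the crop. Now the ochre jar.

Call:
send_rows(grip=[1, 1, 1, 1, 1], slide=[[-0.07, 0.19, 0], [-0.15, 0.39, 0], [-0.23, 0.59, 0], [-0.31, 0.79, 0], [-0.369, 0.98, 0]], rotation=[[0, 0, 0], [0, 0, 0], [0, 0, 0], [0, 0, 0], [0, 0, 0]])

```text
t: 7.75
position: [0.5282, 0.167, 0.1639]
eef_rot: [-3.142, -0.001, -2.953]
force: [0.0, 0.8, -0.1]
grip_width: 0.0877
finger_force: 0.0
```

Call:
send_rows(grip=[1, 1, 1, 1, 1], slide=[[0, 0.037, 0], [0, 0.037, -0.05], [0, 0.037, -0.2], [0, 0.037, -0.36], [0, 0.037, -0.422]], rotation=[[0, 0, 0], [0, 0, 0], [0, 0, 0], [0, 0, 0], [0, 0, 0]])

```text
t: 8.38
position: [0.528, 0.1741, 0.0342]
eef_rot: [-3.141, -0.005, -2.955]
force: [0.8, -0.8, 1.3]
grip_width: 0.0877
finger_force: 0.0
```

Call:
send_rows(grip=[0.4, 0.4, 0.4, 0.4, 0.4], slide=[[0, 0, 0], [0, 0, 0], [0, 0, 0], [0, 0, 0], [0, 0, 0]], rotation=[[0, 0, 0], [0, 0, 0], [0, 0, 0], [0, 0, 0], [0, 0, 0]])

```text
t: 9.0
position: [0.5303, 0.1769, 0.0385]
eef_rot: [3.141, 0.002, -2.953]
force: [-1.2, 0.7, 5.5]
grip_width: 0.0437
finger_force: 20.0
```

Call:
send_rows(grip=[0.4, 0.4, 0.4, 0.4, 0.4], slide=[[0, 0, 0.06], [0, 0, 0.18], [0.0, -0.02, 0.3], [0.02, -0.12, 0.35], [0.04, -0.29, 0.35]], rotation=[[0, 0, 0], [0, 0, 0], [0, 0, 0], [0, 0, 0], [0, 0, 0]])

```text
t: 9.62
position: [0.5431, 0.0896, 0.1454]
eef_rot: [-3.141, 0.004, -2.951]
force: [0.3, -0.5, -2.3]
grip_width: 0.0437
finger_force: 20.0
```

Call:
send_rows(grip=[0.4, 0.4, 0.4, 0.4, 0.4], slide=[[0.02, -0.18, 0], [0.06, -0.38, 0], [0.1, -0.6, 0], [0.118, -0.76, 0], [0.118, -0.817, 0]], rotation=[[0, 0, 0], [0, 0, 0], [0, 0, 0], [0, 0, 0], [0, 0, 0]])

```text
t: 10.25
position: [0.5772, -0.1586, 0.1435]
eef_rot: [-3.141, 0.001, -2.956]
force: [0.4, 0.2, -1.8]
grip_width: 0.0434
finger_force: 20.0
```

Call:
send_rows(grip=[0.4, 0.4, 0.4, 0.4, 0.4], slide=[[0, 0, -0.02], [0, 0, -0.08], [0, 0, -0.16], [0, 0, -0.22], [0, 0, -0.25]], rotation=[[0, 0, 0], [0, 0, 0], [0, 0, 0], [0, 0, 0], [0, 0, 0]])

```text
t: 10.88
position: [0.5762, -0.1544, 0.0658]
eef_rot: [3.14, -0.002, -2.952]
force: [0.8, -0.1, -0.8]
grip_width: 0.0437
finger_force: 20.0
```

Call:
send_rows(grip=[0.4, 0.4, 0.4, 0.4, 0.4], slide=[[0.003, 0, -0.04], [0.003, 0, -0.08], [0.003, 0, -0.1], [0.003, 0, -0.107], [0.003, 0, -0.112]], rotation=[[0, 0, 0], [0, 0, 0], [0, 0, 0], [0, 0, 0], [0, 0, 0]])

```text
t: 11.5
position: [0.5782, -0.1558, 0.0341]
eef_rot: [-3.141, 0.0, -2.954]
force: [0.2, 0.2, -2.3]
grip_width: 0.0438
finger_force: 20.0
```

Call:
send_rows(grip=[0.4, 0.4, 0.4, 0.4, 0.4], slide=[[0, 0, -0.003], [0, 0, -0.006], [0, 0, -0.006], [0, 0, -0.006], [0, 0, -0.006]], rotation=[[0, 0, 0], [0, 0, 0], [0, 0, 0], [0, 0, 0], [0, 0, 0]])

```text
t: 12.12
position: [0.5783, -0.1558, 0.0335]
eef_rot: [-3.141, 0.001, -2.953]
force: [-2.7, 0.8, 8.1]
grip_width: 0.0437
finger_force: 20.0
```

Call:
send_rows(grip=[0.6, 0.7, 0.85, 1, 1], slide=[[0, 0, 0], [0, 0, 0], [0, 0, 0], [0, 0, 0], [0, 0, 0.02]], rotation=[[0, 0, 0], [0, 0, 0], [0, 0, 0], [0, 0, 0], [0, 0, 0]])

```text
t: 12.75
position: [0.5776, -0.1556, 0.0379]
eef_rot: [3.141, -0.001, -2.953]
force: [0.9, -0.8, -0.6]
grip_width: 0.0866
finger_force: 0.0
```

Call:
send_rows(grip=[1, 1, 1, 1, 1], slide=[[0, 0, 0.06], [0, 0, 0.2], [0, 0, 0.36], [0, 0.03, 0.42], [0, 0.15, 0.42]], rotation=[[0, 0, 0], [0, 0, 0], [0, 0, 0], [0, 0, 0], [0, 0, 0]])

```text
t: 13.38
position: [0.5792, -0.1113, 0.1667]
eef_rot: [-3.14, 0.004, -2.956]
force: [0.1, -0.6, -0.6]
grip_width: 0.088
finger_force: 0.0
```

Call:
send_rows(grip=[1, 1, 1, 1, 1], slide=[[0.01, 0.18, 0], [0.03, 0.38, 0], [0.05, 0.58, 0], [0.064, 0.78, 0], [0.064, 0.95, 0]], rotation=[[0, 0, 0], [0, 0, 0], [0, 0, 0], [0, 0, 0], [0, 0, 0]])

```text
t: 14.0
position: [0.5966, 0.1769, 0.1642]
eef_rot: [3.142, -0.0, -2.953]
force: [0.8, -0.8, -0.2]
grip_width: 0.0876
finger_force: 0.0
```

```bash
python3 - <<'E'
from h import *
t=env.state();print(t['position'],t['eef_rot'])
s=snap('wrist','w2');W=wcloud(s,t['position'],t['eef_rot'])
w=W.reshape(-1,3);w=w[abs(w[:,2]-.089)<.003]
for c in([.598,.194],[.676,.2075]):
    for _ in range(15):
        q=w[np.linalg.norm(w[:,:2]-c,axis=1)<.028]; c=(q[:,:2].max(0)+q[:,:2].min(0))/2
    print(c,np.ptp(q[:,:2],axis=0),len(q))
s=snap('side','s3');cv2.imwrite('pics/s3c.png',cv2.resize(s['frame'][100:340,210:450,::-1],None,fx=2.4,fy=2.4))
E
```

```text
[0.59662909 0.17692959 0.16415832] [ 3.14151653e+00 -2.73701527e-04 -2.95250876e+00]
[0.59686866 0.19415387] [0.04164934 0.04184915] 1967
[0.67443793 0.20641585] [0.04068106 0.0423667 ] 1320
```

View pics/s3c.png

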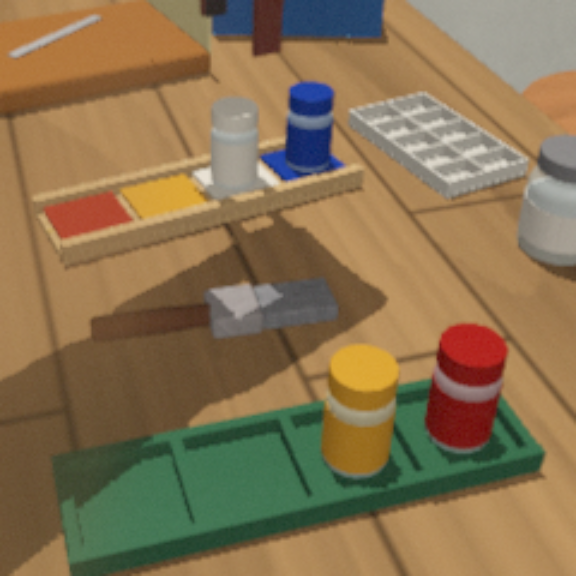

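The ochre jar stands upright in the second-farthest compartment, at (360,410), and the tray is unchanged. Next is white, at (0.597, 0.194).

Call:
send_rows(grip=[1, 1, 1, 1, 1], slide=[[0, 0.06, 0], [0, 0.06, -0.05], [0, 0.06, -0.2], [0, 0.06, -0.36], [0, 0.06, -0.422]], rotation=[[0, 0, 0], [0, 0, 0], [0, 0, 0], [0, 0, 0], [0, 0, 0]])

```text
t: 14.72
position: [0.5949, 0.1904, 0.0341]
eef_rot: [-3.141, -0.006, -2.955]
force: [-0.1, -1.0, 0.2]
grip_width: 0.0878
finger_force: 0.0
```

Call:
send_rows(grip=[0.4, 0.4, 0.4, 0.4, 0.4], slide=[[0, 0, 0], [0, 0, 0], [0, 0, 0], [0, 0, 0], [0, 0, 0]], rotation=[[0, 0, 0], [0, 0, 0], [0, 0, 0], [0, 0, 0], [0, 0, 0]])

```text
t: 15.35
position: [0.5978, 0.1928, 0.0385]
eef_rot: [3.141, 0.002, -2.953]
force: [-0.2, 1.5, 5.0]
grip_width: 0.0436
finger_force: 20.0
```

Call:
send_rows(grip=[0.4, 0.4, 0.4, 0.4, 0.4], slide=[[0, 0, 0.06], [0, 0, 0.18], [0, -0.03, 0.3], [-0.03, -0.14, 0.35], [-0.08, -0.31, 0.35]], rotation=[[0, 0, 0], [0, 0, 0], [0, 0, 0], [0, 0, 0], [0, 0, 0]])

```text
t: 15.98
position: [0.5745, 0.0994, 0.1453]
eef_rot: [-3.141, 0.005, -2.951]
force: [-0.1, -1.0, -1.7]
grip_width: 0.0437
finger_force: 20.0
```

Call:
send_rows(grip=[0.4, 0.4, 0.4, 0.4, 0.4], slide=[[-0.05, -0.19, 0], [-0.11, -0.39, 0], [-0.17, -0.6, 0], [-0.21, -0.78, 0], [-0.232, -0.85, 0]], rotation=[[0, 0, 0], [0, 0, 0], [0, 0, 0], [0, 0, 0], [0, 0, 0]])

```text
t: 16.6
position: [0.5027, -0.1586, 0.1436]
eef_rot: [-3.141, 0.0, -2.956]
force: [0.4, 0.0, -1.5]
grip_width: 0.0437
finger_force: 20.0
```

Call:
send_rows(grip=[0.4, 0.4, 0.4, 0.4, 0.4], slide=[[0, 0, -0.02], [0, 0, -0.08], [0, 0, -0.16], [0, 0, -0.22], [0, 0, -0.25]], rotation=[[0, 0, 0], [0, 0, 0], [0, 0, 0], [0, 0, 0], [0, 0, 0]])

```text
t: 17.23
position: [0.5033, -0.1548, 0.0666]
eef_rot: [3.141, -0.001, -2.953]
force: [0.5, -0.6, -2.2]
grip_width: 0.0441
finger_force: 20.0
```

Call:
send_rows(grip=[0.4, 0.4, 0.4, 0.4, 0.4], slide=[[0, 0, -0.04], [0, 0, -0.08], [0, 0, -0.1], [0, 0, -0.107], [0, 0, -0.112]], rotation=[[0, 0, 0], [0, 0, 0], [0, 0, 0], [0, 0, 0], [0, 0, 0]])

```text
t: 17.85
position: [0.5038, -0.1558, 0.0341]
eef_rot: [-3.141, 0.0, -2.953]
force: [-0.4, -0.9, -1.8]
grip_width: 0.0439
finger_force: 20.0
```

Call:
send_rows(grip=[0.4, 0.4, 0.4, 0.4, 0.4], slide=[[0, 0, -0.003], [0, 0, -0.006], [0, 0, -0.006], [0, 0, -0.006], [0, 0, -0.006]], rotation=[[0, 0, 0], [0, 0, 0], [0, 0, 0], [0, 0, 0], [0, 0, 0]])

```text
t: 18.48
position: [0.5038, -0.1558, 0.0335]
eef_rot: [-3.141, 0.001, -2.953]
force: [-3.8, 1.5, 11.4]
grip_width: 0.0441
finger_force: 20.0
```

Call:
send_rows(grip=[0.6, 0.7, 0.85, 1, 1], slide=[[0, 0, 0], [0, 0, 0], [0, 0, 0], [0, 0, 0], [0, 0, 0.02]], rotation=[[0, 0, 0], [0, 0, 0], [0, 0, 0], [0, 0, 0], [0, 0, 0]])

```text
t: 19.1
position: [0.5032, -0.1555, 0.038]
eef_rot: [3.141, -0.001, -2.953]
force: [0.3, 0.7, -0.4]
grip_width: 0.0863
finger_force: 0.0
```

Call:
send_rows(grip=[1, 1, 1, 1, 1], slide=[[0, 0, 0.06], [0, 0, 0.2], [0, 0, 0.36], [0.01, 0.03, 0.42], [0.07, 0.15, 0.42]], rotation=[[0, 0, 0], [0, 0, 0], [0, 0, 0], [0, 0, 0], [0, 0, 0]])

```text
t: 19.73
position: [0.5258, -0.1116, 0.1677]
eef_rot: [-3.139, 0.005, -2.956]
force: [0.2, -0.5, 0.5]
grip_width: 0.0879
finger_force: 0.0
```

Call:
send_rows(grip=[1, 1, 1, 1, 1], slide=[[0.09, 0.17, 0], [0.18, 0.35, 0], [0.27, 0.53, 0], [0.36, 0.71, 0], [0.45, 0.88, 0]], rotation=[[0, 0, 0], [0, 0, 0], [0, 0, 0], [0, 0, 0], [0, 0, 0]])

```text
t: 20.35
position: [0.6604, 0.1554, 0.1659]
eef_rot: [-3.142, 0.001, -2.953]
force: [0.5, 0.4, -0.1]
grip_width: 0.0878
finger_force: 0.0
```

Call:
send_rows(grip=[1, 1, 1, 1, 1], slide=[[0.05, 0.12, 0], [0.05, 0.178, 0], [0.05, 0.178, 0], [0.05, 0.178, 0], [0.05, 0.178, 0]], rotation=[[0, 0, 0], [0, 0, 0], [0, 0, 0], [0, 0, 0], [0, 0, 0]])

```text
t: 20.98
position: [0.6744, 0.2052, 0.1645]
eef_rot: [-3.141, -0.0, -2.955]
force: [0.2, -0.3, 0.3]
grip_width: 0.0875
finger_force: 0.0
```

```bash
python3 - <<'E'
from h import *
t=env.state();print(t['position'],t['eef_rot'])
s=snap('wrist','w3');W=wcloud(s,t['position'],t['eef_rot'])
w=W.reshape(-1,3);w=w[abs(w[:,2]-.089)<.003]
c=[.675,.2065]
for _ in range(15):
    q=w[np.linalg.norm(w[:,:2]-c,axis=1)<.028]; c=(q[:,:2].max(0)+q[:,:2].min(0))/2
print(c,np.ptp(q[:,:2],axis=0),len(q))
E
```

```text
[0.67440213 0.20522435 0.1644771 ] [-3.14140915e+00 -1.96314860e-04 -2.95492480e+00]
[0.67573534 0.20668759] [0.04260688 0.04236222] 2007
```

Call:
send_rows(grip=[1, 1, 1, 1, 1], slide=[[0.003, 0.003, -0.05], [0.003, 0.003, -0.17], [0.003, 0.003, -0.3], [0.003, 0.003, -0.39], [0.003, 0.003, -0.422]], rotation=[[0, 0, 0], [0, 0, 0], [0, 0, 0], [0, 0, 0], [0, 0, 0]])

```text
t: 21.65
position: [0.6738, 0.2069, 0.0345]
eef_rot: [-3.141, -0.004, -2.954]
force: [-0.9, 0.1, 0.1]
grip_width: 0.088
finger_force: 0.0
```

Call:
send_rows(grip=[0.4, 0.4, 0.4, 0.4, 0.4], slide=[[0, 0, 0], [0, 0, 0], [0, 0, 0], [0, 0, 0], [0, 0, 0]], rotation=[[0, 0, 0], [0, 0, 0], [0, 0, 0], [0, 0, 0], [0, 0, 0]])

```text
t: 22.28
position: [0.6757, 0.2078, 0.0381]
eef_rot: [3.141, 0.001, -2.953]
force: [-0.3, -0.1, 2.4]
grip_width: 0.0439
finger_force: 20.0
```

Call:
send_rows(grip=[0.4, 0.4, 0.4, 0.4, 0.4], slide=[[0, 0, 0.06], [0, 0, 0.18], [0, -0.02, 0.3], [-0.03, -0.09, 0.36], [-0.1, -0.2, 0.36]], rotation=[[0, 0, 0], [0, 0, 0], [0, 0, 0], [0, 0, 0], [0, 0, 0]])

```text
t: 22.9
position: [0.6472, 0.148, 0.1489]
eef_rot: [3.141, 0.006, -2.952]
force: [0.6, -0.7, -2.6]
grip_width: 0.0437
finger_force: 20.0
```

Call:
send_rows(grip=[0.4, 0.4, 0.4, 0.4, 0.4], slide=[[-0.1, -0.14, 0], [-0.22, -0.3, 0], [-0.34, -0.46, 0], [-0.46, -0.62, 0], [-0.57, -0.77, 0]], rotation=[[0, 0, 0], [0, 0, 0], [0, 0, 0], [0, 0, 0], [0, 0, 0]])

```text
t: 23.52
position: [0.4734, -0.0847, 0.1467]
eef_rot: [-3.141, 0.001, -2.953]
force: [0.4, -0.2, -1.7]
grip_width: 0.0437
finger_force: 20.0
```

Call:
send_rows(grip=[0.4, 0.4, 0.4, 0.4, 0.4], slide=[[-0.09, -0.12, 0], [-0.14, -0.2, 0], [-0.15, -0.24, 0], [-0.15, -0.24, 0], [-0.15, -0.24, 0]], rotation=[[0, 0, 0], [0, 0, 0], [0, 0, 0], [0, 0, 0], [0, 0, 0]])

```text
t: 24.15
position: [0.4302, -0.1548, 0.1457]
eef_rot: [-3.142, 0.0, -2.953]
force: [0.4, -0.3, -1.0]
grip_width: 0.0441
finger_force: 20.0
```

Call:
send_rows(grip=[0.4, 0.4, 0.4, 0.4, 0.4], slide=[[0, 0, -0.02], [0, 0, -0.08], [0, 0, -0.16], [0, 0, -0.23], [0, 0, -0.26]], rotation=[[0, 0, 0], [0, 0, 0], [0, 0, 0], [0, 0, 0], [0, 0, 0]])

```text
t: 24.78
position: [0.429, -0.1546, 0.0662]
eef_rot: [3.14, -0.002, -2.952]
force: [0.3, 0.7, -1.4]
grip_width: 0.0438
finger_force: 20.0
```

Call:
send_rows(grip=[0.4, 0.4, 0.4, 0.4, 0.4], slide=[[0, 0, -0.04], [0, 0, -0.08], [0, 0, -0.1], [0, 0, -0.107], [0, 0, -0.112]], rotation=[[0, 0, 0], [0, 0, 0], [0, 0, 0], [0, 0, 0], [0, 0, 0]])

```text
t: 25.4
position: [0.4297, -0.1555, 0.0341]
eef_rot: [-3.141, 0.0, -2.953]
force: [-0.5, 0.6, -2.5]
grip_width: 0.0436
finger_force: 20.0
```

Call:
send_rows(grip=[0.4, 0.4, 0.4, 0.4, 0.4], slide=[[0, 0, -0.003], [0, 0, -0.005], [0, 0, -0.005], [0, 0, -0.005], [0, 0, -0.005]], rotation=[[0, 0, 0], [0, 0, 0], [0, 0, 0], [0, 0, 0], [0, 0, 0]])

```text
t: 26.02
position: [0.4297, -0.1555, 0.0331]
eef_rot: [-3.141, 0.001, -2.953]
force: [-1.3, -0.1, 5.6]
grip_width: 0.0438
finger_force: 20.0
```

Contact with the floor is felt, so I'll release and retreat.

Call:
send_rows(grip=[0.6, 0.7, 0.85, 1, 1], slide=[[0, 0, 0], [0, 0, 0], [0, 0, 0], [0, 0, 0], [0, 0, 0.02]], rotation=[[0, 0, 0], [0, 0, 0], [0, 0, 0], [0, 0, 0], [0, 0, 0]])

```text
t: 26.65
position: [0.4292, -0.1552, 0.0384]
eef_rot: [3.141, -0.001, -2.953]
force: [0.1, 1.0, -0.3]
grip_width: 0.0866
finger_force: 0.0
```

Call:
send_rows(grip=[1, 1, 1, 1, 1], slide=[[0, 0, 0.06], [0, 0, 0.2], [0, 0, 0.38], [0, 0.05, 0.5], [0, 0.2, 0.5]], rotation=[[0, 0, 0], [0, 0, 0], [0, 0, 0], [0, 0, 0], [0, 0, 0]])

```text
t: 27.28
position: [0.4319, -0.0962, 0.1919]
eef_rot: [-3.138, 0.007, -2.956]
force: [1.3, 0.8, -0.7]
grip_width: 0.0886
finger_force: 0.0
```

Call:
send_rows(grip=[1, 1, 1, 1, 1], slide=[[0, 0.15, 0], [0, 0.35, 0], [0, 0.5, 0], [0, 0.6, 0], [0, 0.6, 0]], rotation=[[0, 0, 0], [0, 0, 0], [0, 0, 0], [0, 0, 0], [0, 0, 0]])

```text
t: 27.9
position: [0.4294, 0.086, 0.1888]
eef_rot: [3.142, 0.0, -2.95]
force: [-0.3, -0.9, -0.3]
grip_width: 0.0874
finger_force: 0.0
```

```bash
python3 - <<'E'
from h import *
s=snap('side','s4');cv2.imwrite('pics/s4c.png',cv2.resize(s['frame'][100:340,210:450,::-1],None,fx=2.4,fy=2.4))
s=snap('scene','c4');cv2.imwrite('pics/c4c.png',cv2.resize(s['frame'][90:210,190:370,::-1],None,fx=4,fy=4))
E
```

```text
(no output)
```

View pics/s4c.png

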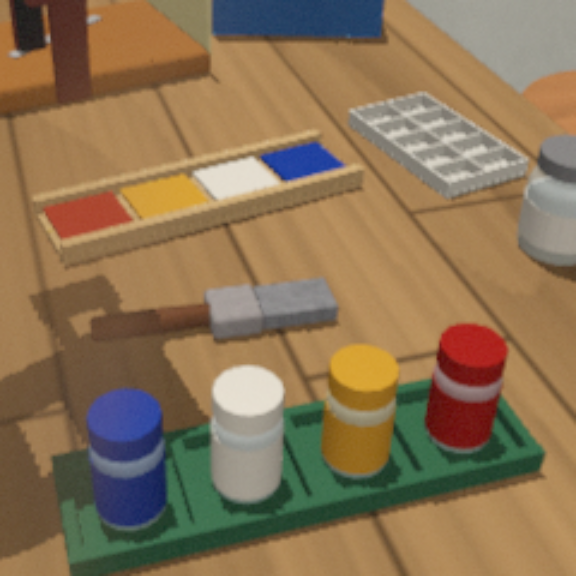

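View pics/c4c.png

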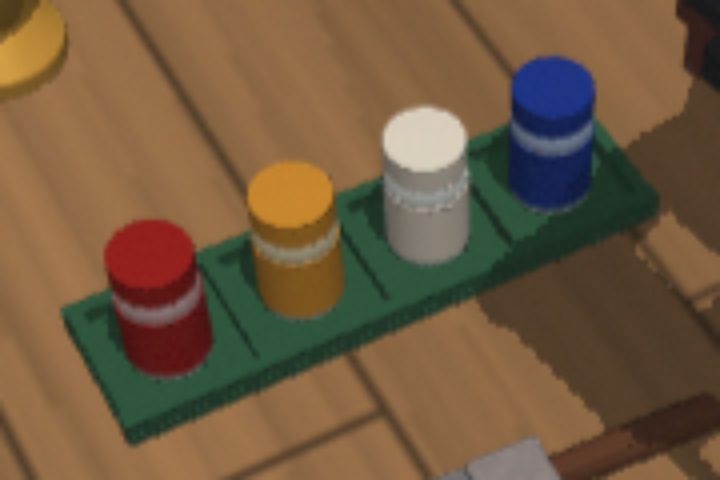

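All four jars stand upright in their compartments. In the scene crop, from the far end to the robot's end, they are red (165,300), ochre (297,240), white (427,185) and blue (552,135). The gripper is clear of them.

```bash
python3 -c "
from plant import workorder
print(workorder.close_job())"
```

```text
the job is handed in; nothing more can be done
None
```

The job is handed in: all four jars stand upright in the green rack in reverse order (red farthest from the robot, then ochre, white and blue nearest), with no drops or tips, in about 28 s; no verdict was returned.

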